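# Clear the tool chest lid and hold it open

### The job

I need to reach into the grey steel tool chest, but two small closed tip boxes stand on its lid, which has no stay and falls shut. Take them off one at a time and stack them squarely on the third closed tip box that lies flat on the worktop beside the chest (not the open one at the back), one column of three with edges flush, and let go of them; only then lift the lid by its front grip and finish holding it open at 50 degrees from its closed, level position (within five degrees) - the program ends while you still hold the lid. Leave the other things where they lie.

Things in the scene. Friction and masses are not known exactly. Their poses are not given: they have to be found in the camera images.
- chest: Fixed grey steel tool chest, 170 (x) x 280 (y) x 90 mm high, lid on top of it (lid top surface at z = 98 mm). Origin: centre of its underside, on the worktop; x points from the grip side (front) to the hinge side (back), y along its width, z up. It stands either left or right, front turned roughly to the robot (within 0.2 rad).
- chest_lid (a joint): Lid angle in rad: 0 = closed and level, grows as the front edge lifts (50 degrees = 0.873), hard stop at 1.9. The flat lid is 176 x 286 x 8 mm, about 0.5 kg (hidden variation), turns almost freely and falls shut when let go (below 90 degrees).
- lid_hinge (a point): Point on the lid's hinge axis, mid-width; fixed to the chest, axes as the chest's, 88 mm behind the chest's centre and 94 mm above the worktop. The hinge axis runs along the chest's y.
- lid_handle (a point): Grip point of the lid's handle, moving with the lid: a black round bar of 16 mm diameter sticking straight out of the middle of the lid's front edge, 54 mm long (the point is 26 mm from its free end, 38 mm in front of the lid's edge), 214 mm from the hinge axis and in the lid's mid-plane; 94 mm above the worktop when closed. The bar runs along the chest's x when closed; it can be pinched from above across the chest's y, and may turn between the fingers as the lid swings.
- box_base: Closed flat tip box (dark body, fixed lid), 70 (x) x 102 (y) x 34 mm high, lying loose on the worktop beside the chest; about 0.3 kg. Origin: centre of its underside, z up. The column grows on it. The 70 mm are over all, with the catch; the body is 62 mm wide in x and its lid, the top 3 mm, 64 mm, both centred on the origin; grip it across x.
- box_1: Closed tip box of the same size and shape as box_base, about 0.2 kg (hidden variation), lying loose on the chest's lid at the start, in the half towards the chest's +y. Origin: centre of its underside. Lids of the boxes are flat, so they stack at 34 mm.
- box_2: Closed tip box like box_1, in the half of the lid towards the chest's -y. Origin: centre of its underside.
- nut: Bystander: steel nut, 24 x 27 x 13 mm, lying in front of the chest's left half. Origin: centre of underside.
- nozzle: Bystander: copper gas nozzle, 25 mm diameter, 62 mm high, standing behind the box on the worktop. Origin: centre of underside.
- coupon: Bystander: flat rusty steel plate 40 x 90 x 6 mm, lying in front of the box on the worktop. Origin: centre of underside.
Things that resemble listed ones, but are neither listed nor needed, are in the scene too. Leave any yellow look-alike of the box_1 alone.

How it is judged:
On the way, in this order (a step that is already met when the one before it is completed fails the run):
1. one of the two boxes stands squarely on the box on the worktop, let go (((horizontal distance between box_1 and box_base below 0.014 m and z of box_1 in the frame of box_base between 0.028 and 0.042 m and angle between the x axis of box_1 and the x axis of box_base, either way round below 0.17 rad and angle between box_1's own z axis and vertical below 0.1 rad and contact force between each of the fingers, the arm and box_1 below 0.3 N and linear speed of box_1 below 0.03 m/s) or (horizontal distance between box_2 and box_base below 0.014 m and z of box_2 in the frame of box_base between 0.028 and 0.042 m and angle between the x axis of box_2 and the x axis of box_base, either way round below 0.17 rad and angle between box_2's own z axis and vertical below 0.1 rad and contact force between each of the fingers, the arm and box_2 below 0.3 N and linear speed of box_2 below 0.03 m/s))), for 0.2 s.
2. both boxes stand squarely on it, a column of three, let go (((horizontal distance between box_1 and box_base below 0.014 m and z of box_1 in the frame of box_base between 0.028 and 0.042 m and angle between the x axis of box_1 and the x axis of box_base, either way round below 0.17 rad and angle between each of box_1, box_2's own z axis and vertical below 0.1 rad and horizontal distance between box_2 and box_1 below 0.014 m and z of box_2 in the frame of box_1 between 0.028 and 0.042 m and angle between the x axis of box_2 and the x axis of box_1, either way round below 0.17 rad) or (horizontal distance between box_2 and box_base below 0.014 m and z of box_2 in the frame of box_base between 0.028 and 0.042 m and angle between the x axis of box_2 and the x axis of box_base, either way round below 0.17 rad and angle between each of box_2, box_1's own z axis and vertical below 0.1 rad and horizontal distance between box_1 and box_2 below 0.014 m and z of box_1 in the frame of box_2 between 0.028 and 0.042 m and angle between the x axis of box_1 and the x axis of box_2, either way round below 0.17 rad)) and contact force between each of the fingers, the arm and box_base below 0.3 N and contact force between each of the fingers, the arm and box_1 below 0.3 N and contact force between each of the fingers, the arm and box_2 below 0.3 N and linear speed of each of box_1, box_2 below 0.03 m/s), for 0.2 s.
3. the lid is being lifted by the robot (value of joint chest_lid above 0.3 rad and contact force between the fingers and chest above 0.5 N), for 0.1 s.
At the end, for the whole second after the job is handed in: The fingers hold the lid still at 50 degrees (within 6), nothing else carries it; the three closed boxes stand in one untouched column beside the chest, each within 14 mm and 10 degrees of the one below (either way round), at rest (all of step 2 and value of joint chest_lid between 0.768 and 0.978 rad and velocity of joint chest_lid between -0.1 and 0.1 rad/s and contact force between the fingers and chest above 0.5 N and angle between box_base's own z axis and vertical below 0.1 rad and contact force between each of box_1, box_2, box_base and chest below 0.05 N); the arm keeps its last pose, push and grip.
It fails at once if the lid is opened (more than 7 degrees) before the column of three stands, or the column is upset while it is open (value of joint chest_lid above 0.12 rad and not ((horizontal distance between box_1 and box_base below 0.014 m and z of box_1 in the frame of box_base between 0.028 and 0.042 m and angle between the x axis of box_1 and the x axis of box_base, either way round below 0.17 rad and angle between each of box_1, box_2's own z axis and vertical below 0.1 rad and horizontal distance between box_2 and box_1 below 0.014 m and z of box_2 in the frame of box_1 between 0.028 and 0.042 m and angle between the x axis of box_2 and the x axis of box_1, either way round below 0.17 rad) or (horizontal distance between box_2 and box_base below 0.014 m and z of box_2 in the frame of box_base between 0.028 and 0.042 m and angle between the x axis of box_2 and the x axis of box_base, either way round below 0.17 rad and angle between each of box_2, box_1's own z axis and vertical below 0.1 rad and horizontal distance between box_1 and box_2 below 0.014 m and z of box_1 in the frame of box_2 between 0.028 and 0.042 m and angle between the x axis of box_1 and the x axis of box_2, either way round below 0.17 rad))).
It fails at once if a bystander (nut, nozzle or coupon) is moved more than 30 mm (distance of any of nut, nozzle, coupon from where it was at the start of the episode above 0.03 m).
It also fails if it takes over 64 s, if anything falls off the work surface, if the arm or the gripper's body presses on something with over 40 N, if the wrist force passes 120 N, or if a joint passes its speed limit or range.

### The arm

A 6-joint arm with a two-finger parallel gripper is mounted at the origin on a cart in front of the work surface, level with it; the furniture and walls round the work are solid. World frame = base frame: x ahead of the robot, y to its left, z up, the work surface at z = 0. Lengths are in m, angles in rad, forces in N, time in s.
With the tool pointing down it reaches from about 0.35 to 0.775 m from the base axis. Payload 5.5 kg.
Tool frame: the origin (TCP) lies between the finger pads; the fingertips stand env.nose_length ahead of it and the grasp point (between the pads) lies 8 mm behind it (env.nose_length is the distance from the TCP to the fingertips, in m); z points along the fingers, y is the direction in which the jaws open and shut (so a half turn about z gives the same grasp; the last joint's range is limited). The gripper opens to 85 mm and grips with 20 to 120 N. Pads are 22 mm wide; open, the fingers measure 114 mm over their backs; the gripper's body (76 mm by 85 mm) begins 54 mm behind the grasp point. The pads swing forward as they close: fully open they stand 13 mm farther back than shut.
Start: joints at [-1.374, 0.313, 0.046, 1.304, 0, 1.431], TCP at [0.19, -0.543, 0.242] pointing down, gripper open.
Joint ranges: [-2.76, 2.76], [-0.86, 1.69], [-1.03, 1.26], [-2.2, 2.34], [-1.47, 1.5], [-3.14, 3.14]. Speed limits (rad/s): [2.57, 2.57, 3.14, 3.14, 3.14, 3.14].

### API

Orientations are given as a unit quaternion [w, x, y, z].
In Python, from workcell import env gives the robot as it stands. The module is installed in compiled form; this text tells all that it offers.
- The arm moves only by the shell command python3 -m creep 'ROWS' [FORCE]. ROWS is a JSON object of lists of equal length, an entry for each row: "hand": the finger opening in mm, from 0 to 85.4; "delta_pos": the shift along the tool's x, y, z scaled (see below), a list of three; "turn": the turn about the tool's z scaled (see below). In form: {"hand": [hand, ...], "delta_pos": [[dx, dy, dz], ...], "turn": [turn, ...]}. A call has exactly 5 rows; each row shifts and turns the commanded pose from where the row before left it, along the tool's axes as they then stand; what a row does not reach is not made up. The controller multiplies each number of a shift by 0.8 m and each number of a turn by 5 degrees. A row lasts 1/12 s, in which the tool goes at most 41.7 mm and 7.16 degrees, less where a joint would pass 70% of its speed; a pose out of reach is approached as far as the arm can. A call with a number of a shift or a turn outside -1 to 1 is refused whole. A call with a gripper value outside its range is refused whole. The fingers move at their own pace and stop on an object; FORCE is the grip in N (left out, the last holds). Time passes only in rows, so rows that do not move let the fingers close, or fill a call up. It gives the time, the measured TCP pose, the force and the opening at its end, in the units of the state.
- env.get_state(): the state, without advancing time (a new reading comes with each control period).
- env.read_camera(name): name is "side" or "top" or "wrist"; returns a dict with "pixels" (384x512x3 uint8, red, green, blue), "depth" (384x512 float32, m along the optical axis (not along the pixel's ray), 0 where there is no reading), "fx", "fy", "cx", "cy" (pixels), "origin" and "orientation" of the camera in the world. Camera axes: x right, y down, z forward; pixel columns grow to the right and rows downward; lengths in m; the calibration is good to about 2 mm. A picture is of the moment at which its call begins.
- env.hand_in(): hands the job in, once; it reports no verdict.
Trained networks look in the newest picture that a camera, given by its name, has taken for a name from the list of things; names that differ only in an ending like _2 or _b are one class to them, and where a whole thing is asked for, a point or a joint stands for the part that bears it (a point fixed in the world has none). Each returns a list of dicts, best first, with "score" (0 to 1); they miss things now and then, are a little off and sometimes report something else, mostly with a low value. They report only what shows in the picture. A call takes as long as a camera call. They do not tell look-alikes from the thing itself.
- env.find_in(camera, target): "location" ([row, column] in pixels, amid what is visible of it).
- env.pinpoint(camera, target): "location" ([row, column] in pixels: a listed point, or the origin of a listed thing).
The state is a dict: "clock": time; "joint_pos": joint angles; "qvel": joint speeds; "tau": joint torques, N m; "tcp_pos": TCP position; "orientation": TCP orientation; "wrist_force": force on the tool from outside, world axes, zero at the start; "ft_torque": the same for the moment, N m; "finger_gap": finger opening in m.
Only numpy, scipy, OpenCV 4.12 (cv2) and the standard library are available. Lean on these libraries where they do the work, as an engineer would, in place of code of your own. Each camera call takes 0.05 s, during which the arm holds its last target.

## Working session

There is one attempt and no reset: what is moved stays moved. The work goes in short steps, Python scripts to look and compute and a shell command to move; the robot and the scene stay as the last step left them, time stands still between calls to the robot, and variables do not carry over. Pictures are saved under pics/ and viewed, and the job is handed in when it is done.

```bash
mkdir -p pics
cat > h.py <<'E'
import numpy as np, cv2
from workcell import env
from scipy.spatial.transform import Rotation as R
def rot(q): return R.from_quat([q[1],q[2],q[3],q[0]]).as_matrix()
def cam(n):
    c=env.read_camera(n); c['R']=rot(c['orientation']); c['o']=np.array(c['origin']); return c
def cloud(c):
    d=c['depth']; v,u=np.mgrid[:d.shape[0],:d.shape[1]]
    p=np.stack([(u-c['cx'])/c['fx']*d,(v-c['cy'])/c['fy']*d,d],-1)
    w=p@c['R'].T+c['o']; w[d<=0]=np.nan; return w
def ray(c,row,col,z):
    d=c['R']@np.array([(col-c['cx'])/c['fx'],(row-c['cy'])/c['fy'],1]); return c['o']+d*(z-c['o'][2])/d[2]
def save(c,name): cv2.imwrite('pics/'+name,cv2.cvtColor(c['pixels'],cv2.COLOR_RGB2BGR))
E
python3 - <<'E'
from h import *
s=env.get_state(); print(s, env.nose_length)
for n in ('side','top'):
    c=cam(n); save(c,n+'0.png'); print(n,c['o'],c['fx'])
    for t in ['chest','lid_handle','lid_hinge','box_base','nut','nozzle','coupon']:
        r=env.pinpoint(n,t); print(t,[(np.round(x['location']).tolist(),round(x['score'],2)) for x in r])
E
```

```text
{'clock': 0.0, 'joint_pos': array([-1.37359064e+00,  3.13973619e-01,  4.49751938e-02,  1.30360054e+00,
       -9.03561235e-06,  1.43117974e+00]), 'qvel': array([ 5.89889305e-04,  3.88631901e-04,  7.87739971e-05,  5.60297617e-04,
        8.11185590e-04, -1.74573937e-03]), 'tau': array([ 9.16410936e-04, -4.80630469e+01,  2.98530436e+01,  1.96272531e-02,
        2.23029232e-06,  3.53166296e-07]), 'tcp_pos': array([ 0.18991324, -0.54220878,  0.24142254]), 'orientation': array([-9.00813604e-04,  9.85851929e-01,  1.67616116e-01, -3.04653721e-05]), 'wrist_force': array([ 0.25935667,  0.04024991, -0.61006884]), 'ft_torque': array([-0.01874156,  0.0223319 , -0.01362477]), 'finger_gap': 0.08548043289436251} 0.011
side [ 1.45516184 -0.01273621  0.55435514] 447.00059086989415
chest [([232.0, 174.0], 0.86)]
lid_handle [([175.0, 184.0], 0.82)]
lid_hinge [([218.0, 161.0], 0.56), ([233.0, 171.0], 0.43)]
box_base [([239.0, 340.0], 0.78)]
nut []
nozzle [([273.0, 340.0], 0.57)]
coupon [([210.0, 352.0], 0.53)]
top [ 0.43642907 -0.0554954   1.2678746 ] 440.18164535961245
chest [([190.0, 315.0], 0.65)]
lid_handle [([232.0, 329.0], 0.62)]
lid_hinge [([238.0, 294.0], 0.31)]
box_base [([191.0, 188.0], 0.62)]
nut [([241.0, 298.0], 0.36)]
nozzle [([232.0, 330.0], 0.62), ([143.0, 192.0], 0.55)]
coupon [([233.0, 168.0], 0.9)]
```

View pics/top0.png

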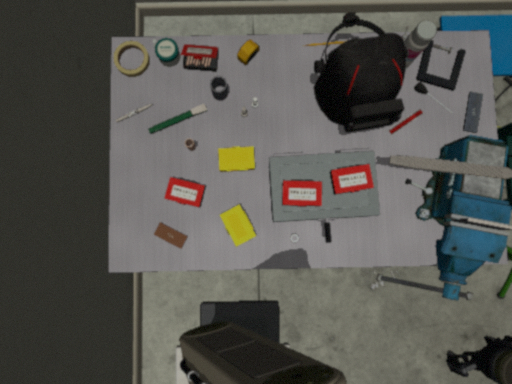

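View pics/side0.png

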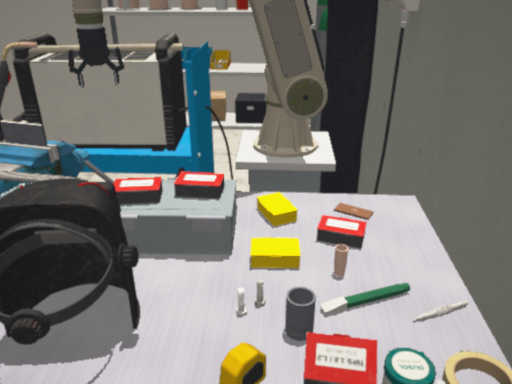

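Top view: the chest is on the right (lid centre about px (324,185)). Red boxes are on its lid at (302,193) and (352,179). A red closed box lies on the worktop at (186,192) with the nozzle behind it (192,143) and the coupon in front (170,235). The open red box at (200,57) is at the back. Yellow look-alikes are at (237,158) and (238,224).

The base candidates are (186,192) and (200,57). The first fits: it is closed, beside the chest, and between the nozzle and the coupon. I'll confirm it in a crop and measure.

```bash
cat > m.py <<'E'
from h import *
def redboxes(c):
    w=cloud(c); im=c['pixels'].astype(int)
    hsv=cv2.cvtColor(c['pixels'],cv2.COLOR_RGB2HSV)
    m=(((hsv[...,0]<8)|(hsv[...,0]>172))&(hsv[...,1]>120)&(hsv[...,2]>70)).astype(np.uint8)
    m=cv2.morphologyEx(m,cv2.MORPH_CLOSE,np.ones((3,3)))
    out=[]
    for ct in cv2.findContours(m,cv2.RETR_EXTERNAL,cv2.CHAIN_APPROX_NONE)[0]:
        if cv2.contourArea(ct)<300: continue
        mm=np.zeros_like(m); cv2.drawContours(mm,[ct],-1,1,-1)
        P=w[mm>0]; P=P[~np.isnan(P[:,2])]; z=np.median(P[:,2]); zt=np.percentile(P[:,2],70)
        ok=(mm>0)&(abs(w[...,2]-zt)<0.008)
        ok=cv2.morphologyEx(ok.astype(np.uint8),cv2.MORPH_CLOSE,np.ones((5,5)))
        vv,uu=np.nonzero(ok)
        pts=np.array([ray(c,a,b,zt)[:2] for a,b in zip(vv,uu)])
        r=cv2.minAreaRect((pts*1000).astype(np.float32))
        (cx,cy),(a,b),an=r
        # x axis = short side direction
        if a<b: ang=an
        else: ang=an+90
        ang=(ang+90)%180-90
        out.append((cx/1000,cy/1000,zt,sorted((a,b)),ang)); print('box c=(%.4f,%.4f) z=%.4f size %.0f %.0f xaxis ang=%.1f deg  px(%.0f,%.0f)'%(cx/1000,cy/1000,zt,*sorted((a,b)),ang,uu.mean(),vv.mean()))
    return out
E
python3 - <<'E'
from m import *
c=cam('top'); redboxes(c); w=cloud(c)
# lid: z ~0.098
z=w[...,2]
m=(abs(z-0.098)<0.006); im=c['pixels'].astype(int)
v,u=np.mgrid[:384,:512]; m&=(u>255)&(u<395)&(v>140)&(v<235)
m2=cv2.morphologyEx(m.astype(np.uint8),cv2.MORPH_OPEN,np.ones((11,11)))
# include boxes
m2=((z>0.09)&(z<0.15)&(u>255)&(u<382)&(v>140)&(v<225)).astype(np.uint8)
m2=cv2.morphologyEx(m2,cv2.MORPH_OPEN,np.ones((15,15)))
m2=m2&(abs(z-0.098)<0.006)
pts=w[m2>0][:,:2]
r=cv2.minAreaRect((pts*1000).astype(np.float32)); print('lid',r, m2.sum())
for a,b in [(232,329),(240,327),(222,326)]: print(a,b,w[a,b])
for n,(col,row) in dict(nut=(294,238),noz=(191,144),cou=(170,235),y1=(237,158),y2=(238,224),hose=(400,160),).items(): print(n,w[row,col])
big=cv2.resize(c['pixels'][130:260,150:390],None,fx=3.3,fy=3.3,interpolation=cv2.INTER_CUBIC)
cv2.imwrite('pics/crop1.png',big[...,::-1])
s=cam('side'); redboxes(s)
E
```

```text
box c=(0.5625,-0.1915) z=0.1323 size 65 99 xaxis ang=-2.1 deg  px(302,193)
box c=(0.5824,0.1287) z=0.0345 size 66 101 xaxis ang=-15.3 deg  px(184,192)
box c=(0.5964,-0.3235) z=0.1322 size 66 101 xaxis ang=8.4 deg  px(352,178)
box c=(0.9715,0.0820) z=0.0654 size 27 99 xaxis ang=-9.0 deg  px(199,54)
lid ((588.7819213867188, -255.70864868164062), (184.15122985839844, 286.5400085449219), 2.31962251663208) 3999
232 329 [ 0.45957934 -0.26351743  0.1006504 ]
240 327 [ 0.43864121 -0.25742362  0.10064781]
222 326 [ 0.48624559 -0.25693398  0.09857919]
nut [ 0.44643709 -0.18026477  0.00087113]
noz [ 0.72707355  0.11357945 -0.00157972]
cou [0.46212114 0.17466364 0.00182456]
y1 [ 0.67604329 -0.02165045  0.03304573]
y2 [ 0.48834563 -0.02137175  0.03359917]
hose [ 0.6392948  -0.4438086   0.15367187]
box c=(0.9771,0.0803) z=0.0610 size 45 102 xaxis ang=-9.0 deg  px(341,349)
box c=(0.5844,0.1290) z=0.0334 size 68 100 xaxis ang=-15.0 deg  px(342,226)
box c=(0.5987,-0.3235) z=0.1310 size 66 102 xaxis ang=8.1 deg  px(137,184)
box c=(0.5633,-0.1907) z=0.1311 size 68 104 xaxis ang=-4.2 deg  px(199,179)
```

View pics/crop1.png

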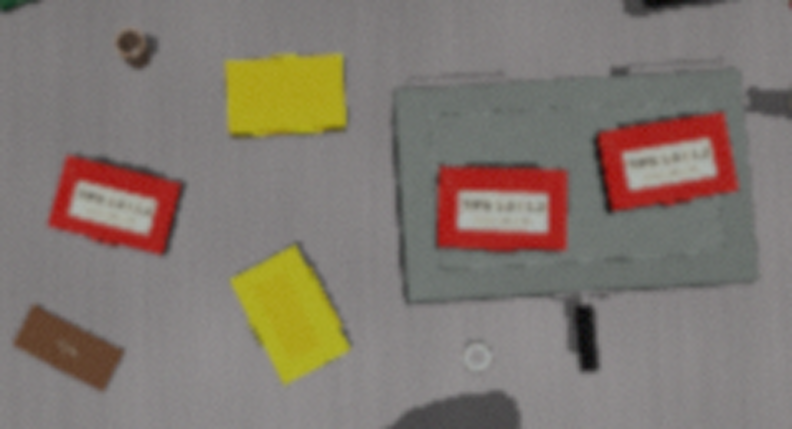

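The crop confirms that (184,192) is the closed red box between the nozzle and the coupon, so it's the base. The lid boxes are clear in it too. Next I'll check headroom and work out the approach.

```bash
cat > plan.py <<'E'
from h import *
def plan(x,y,z,ang):
    """target tcp and world angle (deg, mod 180) of tool y"""
    s=env.get_state(); M=rot(s['orientation']); p=np.array(s['tcp_pos'])
    a=np.degrees(np.arctan2(M[1,1],M[0,1])); d=(ang-a+90)%180-90
    t=np.array([x,y,z])-p
    print('clock %.2f tcp %s yang %.2f gap %.4f F %s q6 %.2f'%(s['clock'],np.round(p,4),a,s['finger_gap'],np.round(s['wrist_force'],1),s['joint_pos'][5]))
    print('turn units total %.2f (about tool z)'%(-d/5), 'tilt', np.round(M[:,2],4))
    print('world d',np.round(t,4),' tool units total (no turn)',np.round(M.T@t/0.8,4), ' in final frame',np.round((R.from_rotvec([0,0,np.radians(d)]).as_matrix()@M).T@t/0.8,4))
E
python3 - <<'E'
from plan import *
c=cam('top'); w=cloud(c).reshape(-1,3); w=w[~np.isnan(w[:,2])]
for (x0,x1,y0,y1) in [(.1,.3,-.7,-.45),(.25,.45,-.6,-.3),(.4,.6,-.5,-.3),(.4,.7,-.45,-.12),(.6,.8,-.45,-.12),(.4,.75,-.12,.25)]:
    k=(w[:,0]>x0)&(w[:,0]<x1)&(w[:,1]>y0)&(w[:,1]<y1); print(x0,x1,y0,y1,np.round(np.percentile(w[k,2],[50,99,100]),3) if k.any() else None)
plan(0.563,-0.191,0.20,-3)
E
```

```text
0.1 0.3 -0.7 -0.45 [0.069 0.464 0.473]
0.25 0.45 -0.6 -0.3 [0.    0.167 0.171]
0.4 0.6 -0.5 -0.3 [0.001 0.134 0.138]
0.4 0.7 -0.45 -0.12 [0.096 0.153 0.161]
0.6 0.8 -0.45 -0.12 [0.097 0.229 0.241]
0.4 0.75 -0.12 0.25 [0.001 0.095 0.103]
clock 0.95 tcp [ 0.19   -0.5427  0.2423] yang -70.71 gap 0.0856 F [-0.8 -0.5 -0.4] q6 1.43
turn units total -13.54 (about tool z) tilt [-0.e+00 -1.e-04 -1.e+00]
world d [ 0.373   0.3517 -0.0423]  tool units total (no turn) [ 0.5853 -0.2609  0.0529]  in final frame [0.4635 0.4426 0.0529]
```

```bash
python3 -m creep '{"hand":[85,85,85,85,85],"delta_pos":[[0.045,-0.02,0],[0.045,-0.02,0],[0.045,-0.02,0],[0.045,-0.02,0],[0.045,-0.02,0]],"turn":[0,0,0,0,0]}' 40
python3 -m creep '{"hand":[85,85,85,85,85],"delta_pos":[[0.045,-0.02,0],[0.045,-0.02,0],[0.045,-0.02,0],[0.045,-0.02,0],[0.045,-0.02,0]],"turn":[0,0,0,0,0]}'
python3 -c "
from plan import *
plan(0.563,-0.191,0.20,-3)"
```

```text
clock: 1.37
tcp_pos: [0.3344, -0.4065, 0.2425]
orientation: [0.0, 0.986, 0.167, 0.0]
wrist_force: [1.0, -0.3, -0.4]
finger_gap: 0.0852
clock: 1.78
tcp_pos: [0.4781, -0.2712, 0.2426]
orientation: [0.0, 0.986, 0.168, 0.0]
wrist_force: [0.4, -1.2, -0.1]
finger_gap: 0.085
clock 1.78 tcp [ 0.4781 -0.2712  0.2426] yang -70.71 gap 0.0850 F [ 0.4 -1.2 -0.1] q6 2.14
turn units total -13.54 (about tool z) tilt [ 5.e-04 -6.e-04 -1.e+00]
world d [ 0.0849  0.0802 -0.0426]  tool units total (no turn) [ 0.1332 -0.0596  0.0532]  in final frame [0.1057 0.1007 0.0533]
```

```bash
python3 -m creep '{"hand":[85,85,85,85,85],"delta_pos":[[0.045,-0.02,0],[0.045,-0.02,0],[0.043,-0.02,0],[0,0,0],[0,0,0]],"turn":[-1,-1,-1,-1,-1]}'
python3 -m creep '{"hand":[85,85,85,85,85],"delta_pos":[[0,0,0],[0,0,0],[0,0,0],[0,0,0],[0,0,0]],"turn":[-1,-1,-1,-1,-1]}'
python3 -m creep '{"hand":[85,85,85,85,85],"delta_pos":[[0,0,0],[0,0,0],[0,0,0],[0,0,0],[0,0,0]],"turn":[-1,-1,-1,-0.54,0]}'
python3 - <<'E'
from plan import *
from m import redboxes
plan(0.563,-0.191,0.20,-3)
c=cam('wrist'); save(c,'w1.png'); redboxes(c)
E
```

```text
clock: 2.2
tcp_pos: [0.5553, -0.1831, 0.242]
orientation: [-0.0, 0.925, 0.381, -0.0]
wrist_force: [-0.1, -0.1, 0.3]
finger_gap: 0.085
clock: 2.62
tcp_pos: [0.554, -0.1855, 0.2423]
orientation: [0.0, 0.821, 0.57, -0.0]
wrist_force: [-0.2, -0.4, -0.3]
finger_gap: 0.0847
clock: 3.03
tcp_pos: [0.554, -0.1856, 0.2423]
orientation: [0.0, 0.725, 0.689, -0.0]
wrist_force: [0.0, -0.0, 0.1]
finger_gap: 0.085
clock 3.03 tcp [ 0.554  -0.1856  0.2423] yang -2.94 gap 0.0850 F [ 0.  -0.   0.1] q6 1.16
turn units total 0.01 (about tool z) tilt [ 0.e+00 -1.e-04 -1.e+00]
world d [ 0.009  -0.0054 -0.0423]  tool units total (no turn) [-0.0062  0.0116  0.0529]  in final frame [-0.0062  0.0116  0.0529]
box c=(0.5929,-0.3038) z=0.1313 size 63 64 xaxis ang=-81.9 deg  px(301,296)
box c=(0.5600,-0.1919) z=0.1314 size 66 100 xaxis ang=-2.9 deg  px(262,200)
```

View pics/w1.png

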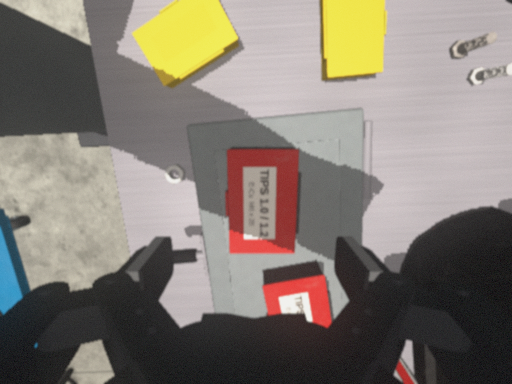

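The wrist view shows box_1 at px (262,200), with angle and position agreeing with the top and side views. Descending to it.

```bash
python3 -m creep '{"hand":[85,85,85,85,85],"delta_pos":[[-0.007,0.0103,0],[0,0,0.04],[0,0,0.04],[0,0,0.03],[0,0,0]],"turn":[0,0,0,0,0]}'
python3 -m creep '{"hand":[85,85,85,85,85],"delta_pos":[[0,0,0.02],[0,0,0.015],[0,0,0.014],[0,0,0],[0,0,0]],"turn":[0,0,0,0,0]}'
python3 -c "
from plan import *
plan(0.562,-0.1915,0.115,-3)"
```

```text
clock: 3.5
tcp_pos: [0.5588, -0.1901, 0.1488]
orientation: [-0.004, 0.726, 0.688, -0.002]
wrist_force: [-1.0, 0.7, -0.4]
finger_gap: 0.0849
clock: 3.92
tcp_pos: [0.562, -0.1916, 0.1155]
orientation: [-0.0, 0.726, 0.688, -0.0]
wrist_force: [0.4, -0.1, 0.3]
finger_gap: 0.0851
clock 3.92 tcp [ 0.562  -0.1916  0.1155] yang -3.03 gap 0.0851 F [ 0.4 -0.1  0.3] q6 1.16
turn units total -0.01 (about tool z) tilt [-2.e-04  0.e+00 -1.e+00]
world d [ 0.      0.0001 -0.0005]  tool units total (no turn) [0.0001 0.     0.0006]  in final frame [0.0001 0.     0.0006]
```

```bash
python3 -m creep '{"hand":[50,50,50,50,50],"delta_pos":[[0,0,0],[0,0,0],[0,0,0],[0,0,0],[0,0,0]],"turn":[0,0,0,0,0]}' 40
python3 -m creep '{"hand":[50,50,50,50,50],"delta_pos":[[0,0,0],[0,0,0],[0,0,0],[0,0,0],[0,0,-0.01]],"turn":[0,0,0,0,0]}'
python3 -m creep '{"hand":[50,50,50,50,50],"delta_pos":[[0,0,-0.02],[0,0,-0.03],[0,0,-0.03],[0,0,0],[0,0,0]],"turn":[0,0,0,0,0]}'
python3 - <<'E'
from plan import *
from m import redboxes
plan(0.583,0.129,0.16,-15.2)
c=cam('top'); redboxes(c)
c=cam('side'); save(c,'s2.png'); redboxes(c)
E
```

```text
clock: 4.33
tcp_pos: [0.5626, -0.192, 0.1168]
orientation: [0.001, 0.725, 0.688, 0.0]
wrist_force: [-2.2, 0.4, 6.2]
finger_gap: 0.0632
clock: 4.75
tcp_pos: [0.5614, -0.1913, 0.1227]
orientation: [-0.001, 0.725, 0.688, -0.0]
wrist_force: [-0.3, 0.0, -3.1]
finger_gap: 0.0632
clock: 5.17
tcp_pos: [0.563, -0.1921, 0.1887]
orientation: [0.002, 0.725, 0.688, 0.001]
wrist_force: [-0.3, -0.1, -2.2]
finger_gap: 0.0629
clock 5.17 tcp [ 0.563  -0.1921  0.1887] yang -3.00 gap 0.0629 F [-0.3 -0.1 -2.2] q6 1.16
turn units total 2.44 (about tool z) tilt [ 0.0032 -0.0017 -1.    ]
world d [ 0.02    0.3211 -0.0287]  tool units total (no turn) [0.4022 0.0039 0.0353]  in final frame [ 0.3939 -0.0812  0.035 ]
box c=(0.5821,0.1288) z=0.0344 size 66 101 xaxis ang=-15.2 deg  px(184,192)
box c=(0.9701,0.0819) z=0.0660 size 27 99 xaxis ang=-1.1 deg  px(199,54)
box c=(0.9780,0.0813) z=0.0608 size 45 102 xaxis ang=-5.8 deg  px(341,350)
box c=(0.5844,0.1290) z=0.0334 size 68 100 xaxis ang=-15.0 deg  px(342,226)
box c=(0.5987,-0.3235) z=0.1310 size 66 102 xaxis ang=8.1 deg  px(137,184)
```

View pics/s2.png

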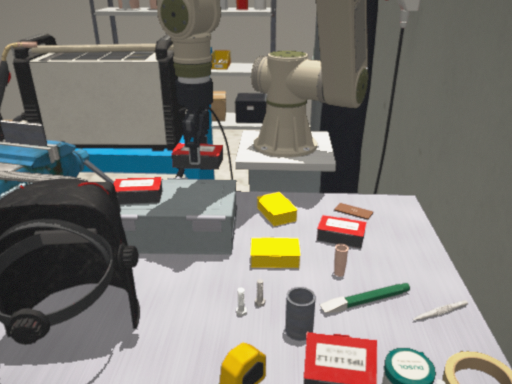

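Box_1 is held at px (198,155), gap 63 mm. Carrying it over the base.

```bash
python3 -m creep '{"hand":[50,50,50,50,50],"delta_pos":[[0.03,0,0],[0.045,0,0],[0.045,0,0],[0.045,0,0],[0.045,0,0]],"turn":[0,0,0,0,0]}'
python3 -m creep '{"hand":[50,50,50,50,50],"delta_pos":[[0.045,0,0],[0.045,0,0],[0.045,0,0],[0.035,0.004,0],[0.022,0,0]],"turn":[0,0,0,0,0]}'
python3 -m creep '{"hand":[50,50,50,50,50],"delta_pos":[[0,0,0],[0,0,0],[0,0,0],[0,0,0],[0,0,0]],"turn":[0.8,0.8,0.84,0,0]}'
python3 - <<'E'
from plan import *
from m import redboxes
plan(0.5833,0.129,0.0535,-15.1)
c=cam('side'); save(c,'s3.png'); redboxes(c)
c=cam('wrist'); save(c,'w3.png'); redboxes(c)
E
```

```text
clock: 5.68
tcp_pos: [0.5694, -0.0223, 0.1851]
orientation: [-0.001, 0.726, 0.688, -0.001]
wrist_force: [1.0, 0.5, -2.3]
finger_gap: 0.0627
clock: 6.1
tcp_pos: [0.581, 0.1324, 0.185]
orientation: [-0.001, 0.724, 0.689, -0.001]
wrist_force: [0.7, -1.0, -1.9]
finger_gap: 0.0631
clock: 6.52
tcp_pos: [0.5811, 0.1294, 0.1855]
orientation: [-0.001, 0.794, 0.608, -0.001]
wrist_force: [0.8, 0.4, -2.3]
finger_gap: 0.063
clock 6.52 tcp [0.5811 0.1294 0.1855] yang -15.08 gap 0.0630 F [ 0.8  0.4 -2.3] q6 1.92
turn units total 0.00 (about tool z) tilt [-2.8e-03 -3.0e-04 -1.0e+00]
world d [ 0.0022 -0.0004 -0.132 ]  tool units total (no turn) [0.0004 0.0032 0.1649]  in final frame [0.0004 0.0032 0.1649]
box c=(0.9779,0.0813) z=0.0610 size 43 102 xaxis ang=-6.4 deg  px(341,349)
box c=(0.5841,0.1290) z=0.0334 size 67 100 xaxis ang=-15.1 deg  px(342,225)
box c=(0.5985,-0.3235) z=0.1309 size 66 102 xaxis ang=8.1 deg  px(137,184)
box c=(0.5829,0.1384) z=0.2002 size 64 82 xaxis ang=-15.0 deg  px(257,225)
box c=(0.5931,0.1700) z=0.0334 size 15 63 xaxis ang=74.9 deg  px(255,147)
```

View pics/w3.png

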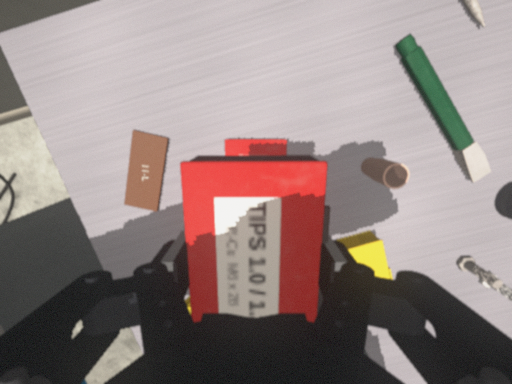

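View pics/s3.png

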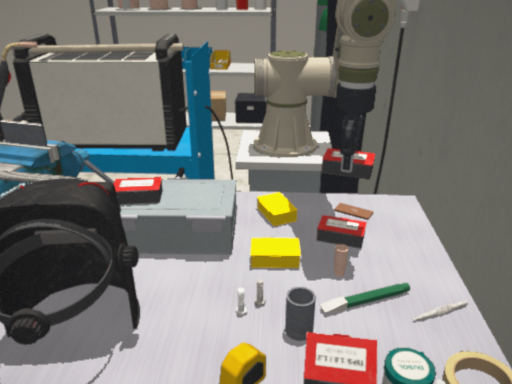

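```bash
python3 -m creep '{"hand":[50,50,50,50,50],"delta_pos":[[0.0005,0.0025,0],[0,0,0.04],[0,0,0.04],[0,0,0.03],[0,0,0.02]],"turn":[0,0,0,0,0]}'
python3 -m creep '{"hand":[50,50,50,50,50],"delta_pos":[[0,0,0.015],[0,0,0.01],[0,0,0.005],[0,0,0.002],[0,0,0]],"turn":[0,0,0,0,0]}'
python3 -c "
from plan import *
plan(0.583,0.129,0.0535,-15.1)"
```

```text
clock: 7.03
tcp_pos: [0.5825, 0.1288, 0.0802]
orientation: [-0.001, 0.794, 0.608, -0.001]
wrist_force: [0.2, -0.1, -2.5]
finger_gap: 0.0631
clock: 7.45
tcp_pos: [0.5844, 0.1292, 0.0578]
orientation: [0.0, 0.794, 0.607, 0.0]
wrist_force: [0.2, -0.7, -1.3]
finger_gap: 0.063
clock 7.45 tcp [0.5844 0.1292 0.0578] yang -15.20 gap 0.0630 F [ 0.2 -0.7 -1.3] q6 1.92
turn units total -0.02 (about tool z) tilt [ 6.e-04 -1.e-04 -1.e+00]
world d [-0.0014 -0.0002 -0.0043]  tool units total (no turn) [-0.0007 -0.0017  0.0054]  in final frame [-0.0007 -0.0017  0.0054]
```

```bash
python3 -m creep '{"hand":[50,50,50,50,50],"delta_pos":[[0,-0.001,0.001],[0,0,0.001],[0,0,0],[0,0,0],[0,0,0]],"turn":[0,0,0,0,0]}'
python3 -c "
from plan import *
plan(0.583,0.129,0.0535,-15.1)"
```

```text
clock: 7.87
tcp_pos: [0.5835, 0.1295, 0.0562]
orientation: [0.0, 0.794, 0.607, 0.0]
wrist_force: [0.6, -0.1, -3.0]
finger_gap: 0.063
clock 7.87 tcp [0.5835 0.1295 0.0562] yang -15.20 gap 0.0630 F [ 0.6 -0.1 -3. ] q6 1.92
turn units total -0.02 (about tool z) tilt [ 7.e-04 -0.e+00 -1.e+00]
world d [-0.0005 -0.0005 -0.0027]  tool units total (no turn) [-0.0007 -0.0004  0.0034]  in final frame [-0.0007 -0.0004  0.0034]
```

Not touching yet (Fz −3), so lowering further.

```bash
python3 -m creep '{"hand":[50,50,50,50,50],"delta_pos":[[0,0,0.001],[0,0,0.001],[0,0,0.001],[0,0,0],[0,0,0]],"turn":[0,0,0,0,0]}'
python3 -c "
from plan import *
plan(0.583,0.129,0.0535,-15.1)"
```

```text
clock: 8.28
tcp_pos: [0.5831, 0.1294, 0.0533]
orientation: [-0.0, 0.794, 0.607, -0.0]
wrist_force: [-0.3, -0.0, -1.3]
finger_gap: 0.063
clock 8.28 tcp [0.5831 0.1294 0.0533] yang -15.20 gap 0.0630 F [-0.3 -0.  -1.3] q6 1.92
turn units total -0.02 (about tool z) tilt [-3.e-04 -1.e-04 -1.e+00]
world d [-0.0001 -0.0004  0.0002]  tool units total (no turn) [-0.0006 -0.     -0.0002]  in final frame [-0.0006 -0.     -0.0002]
```

```bash
python3 -m creep '{"hand":[50,50,50,65,75],"delta_pos":[[0,0,0.001],[0,0,0],[0,0,0],[0,0,0],[0,0,0]],"turn":[0,0,0,0,0]}'
python3 -m creep '{"hand":[85,85,85,85,85],"delta_pos":[[0,0,0],[0,0,0],[0,0,0],[0,0,0],[0,0,-0.02]],"turn":[0,0,0,0,0]}'
python3 -m creep '{"hand":[85,85,85,85,85],"delta_pos":[[0,0,-0.04],[0,0,-0.05],[0,0,-0.05],[0,0,-0.03],[0,0,0]],"turn":[0,0,0,0,0]}'
python3 - <<'E'
from plan import *
from m import redboxes
plan(0.5975,-0.3235,0.19,8.2)
c=cam('side'); save(c,'s4.png'); redboxes(c)
c=cam('wrist'); save(c,'w4.png'); redboxes(c)
E
```

```text
clock: 8.7
tcp_pos: [0.5836, 0.1295, 0.053]
orientation: [0.0, 0.794, 0.607, 0.0]
wrist_force: [-0.2, -0.4, 0.4]
finger_gap: 0.0741
clock: 9.12
tcp_pos: [0.581, 0.1292, 0.066]
orientation: [-0.001, 0.794, 0.607, -0.002]
wrist_force: [-0.3, -0.5, -0.4]
finger_gap: 0.085
clock: 9.53
tcp_pos: [0.5865, 0.1298, 0.2117]
orientation: [0.003, 0.794, 0.607, 0.005]
wrist_force: [1.3, 0.1, 1.6]
finger_gap: 0.085
clock 9.53 tcp [0.5865 0.1298 0.2117] yang -15.20 gap 0.0850 F [1.3 0.1 1.6] q6 1.92
turn units total -4.68 (about tool z) tilt [ 1.120e-02  8.000e-04 -9.999e-01]
world d [ 0.011  -0.4533 -0.0217]  tool units total (no turn) [-0.5433  0.1615  0.0268]  in final frame [-0.5629 -0.0675  0.0243]
box c=(0.9742,0.0815) z=0.0608 size 48 102 xaxis ang=-6.6 deg  px(341,350)
box c=(0.5849,0.1294) z=0.0670 size 68 100 xaxis ang=-15.4 deg  px(344,213)
box c=(0.5986,-0.3232) z=0.1310 size 66 102 xaxis ang=8.0 deg  px(137,184)
box c=(0.5815,0.1298) z=0.0670 size 66 100 xaxis ang=-15.2 deg  px(250,187)
```

View pics/s4.png

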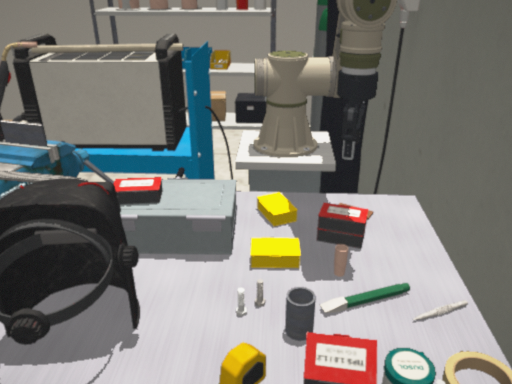

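View pics/w4.png

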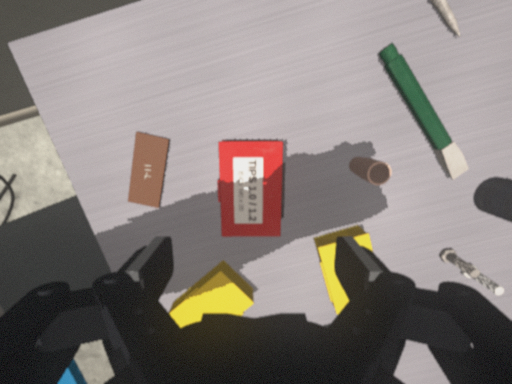

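The stack is flush in both views (side px (344,225), wrist px (250,187)). Going for box_2.

```bash
python3 -m creep '{"hand":[85,85,85,85,85],"delta_pos":[[-0.03,0.009,0],[-0.047,0.014,0],[-0.047,0.014,0],[-0.047,0.014,0],[-0.047,0.014,0]],"turn":[0,0,0,0,0]}'
python3 -m creep '{"hand":[85,85,85,85,85],"delta_pos":[[-0.047,0.014,0],[-0.047,0.014,0],[-0.047,0.014,0],[-0.047,0.014,0],[-0.047,0.014,0]],"turn":[0,0,0,0,0]}'
python3 -m creep '{"hand":[85,85,85,85,85],"delta_pos":[[-0.047,0.014,0],[-0.03,0.01,0],[-0.01,0.002,0],[0,0,0],[0,0,0]],"turn":[0,-1,-1,-1,-1]}'
python3 -m creep '{"hand":[85,85,85,85,85],"delta_pos":[[0,0,0],[0,0,0],[0,0,0],[0,0,0],[0,0,0]],"turn":[-0.68,0,0,0,0]}'
python3 - <<'E'
from plan import *
from m import redboxes
plan(0.5975,-0.3235,0.115,8.2)
c=cam('wrist'); save(c,'w5.png'); redboxes(c)
E
```

```text
clock: 10.05
tcp_pos: [0.5863, -0.0536, 0.2024]
orientation: [-0.001, 0.794, 0.608, -0.001]
wrist_force: [0.5, 0.3, 0.5]
finger_gap: 0.0851
clock: 10.47
tcp_pos: [0.5911, -0.25, 0.2022]
orientation: [-0.002, 0.794, 0.607, -0.001]
wrist_force: [0.4, -0.3, 0.1]
finger_gap: 0.0847
clock: 10.88
tcp_pos: [0.5936, -0.3221, 0.2014]
orientation: [-0.002, 0.676, 0.737, -0.0]
wrist_force: [0.9, 0.4, -1.1]
finger_gap: 0.0849
clock: 11.3
tcp_pos: [0.5947, -0.3209, 0.204]
orientation: [-0.001, 0.655, 0.756, -0.0]
wrist_force: [-0.3, -0.2, -0.3]
finger_gap: 0.0851
clock 11.30 tcp [ 0.5947 -0.3209  0.204 ] yang 8.15 gap 0.0851 F [-0.3 -0.2 -0.3] q6 0.82
turn units total -0.01 (about tool z) tilt [-9.e-04  5.e-04 -1.e+00]
world d [ 0.0028 -0.0026 -0.089 ]  tool units total (no turn) [-0.0037  0.003   0.1112]  in final frame [-0.0037  0.003   0.1112]
box c=(0.5947,-0.3245) z=0.1314 size 66 101 xaxis ang=8.2 deg  px(255,209)
```

View pics/w5.png

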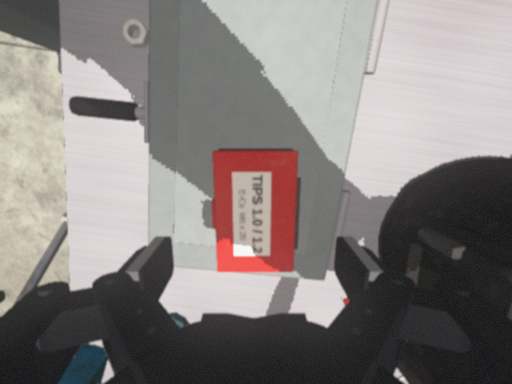

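Box_2 is centred at px (255,209) with angle 8.2°. Descending.

```bash
python3 -m creep '{"hand":[85,85,85,85,85],"delta_pos":[[-0.004,0.0015,0],[0,0,0.03],[0,0,0.03],[0,0,0.025],[0,0,0.012]],"turn":[0,0,0,0,0]}'
python3 -m creep '{"hand":[85,85,85,85,85],"delta_pos":[[0,0,0.01],[0,0,0.004],[0,0,0],[0,0,0],[0,0,0]],"turn":[0,0,0,0,0]}'
python3 -m creep '{"hand":[50,50,50,50,50],"delta_pos":[[0,0,0],[0,0,0],[0,0,0],[0,0,0],[0,0,0]],"turn":[0,0,0,0,0]}' 40
python3 -m creep '{"hand":[50,50,50,50,50],"delta_pos":[[0,0,0],[0,0,0],[0,0,0],[0,0,0],[0,0,-0.01]],"turn":[0,0,0,0,0]}'
python3 -m creep '{"hand":[50,50,50,50,50],"delta_pos":[[0,0,-0.02],[0,0,-0.03],[0,0,-0.04],[0,0,-0.02],[0,0,0]],"turn":[0,0,0,0,0]}'
python3 -c "
from plan import *
plan(0.583,0.129,0.20,-15.2)"
```

```text
clock: 11.77
tcp_pos: [0.5955, -0.3235, 0.1241]
orientation: [-0.002, 0.655, 0.756, -0.0]
wrist_force: [-1.1, 0.6, -0.6]
finger_gap: 0.085
clock: 12.18
tcp_pos: [0.5973, -0.3247, 0.1173]
orientation: [0.001, 0.655, 0.756, 0.0]
wrist_force: [0.0, 0.5, 0.2]
finger_gap: 0.0849
clock: 12.6
tcp_pos: [0.597, -0.3246, 0.1174]
orientation: [0.001, 0.655, 0.756, 0.0]
wrist_force: [-0.5, 1.1, 6.0]
finger_gap: 0.0629
clock: 13.02
tcp_pos: [0.5959, -0.3237, 0.1228]
orientation: [-0.001, 0.655, 0.756, -0.0]
wrist_force: [0.8, 0.6, -1.8]
finger_gap: 0.063
clock: 13.43
tcp_pos: [0.5983, -0.3254, 0.2169]
orientation: [0.004, 0.655, 0.756, 0.0]
wrist_force: [1.0, 0.4, -2.0]
finger_gap: 0.0633
clock 13.43 tcp [ 0.5983 -0.3254  0.2169] yang 8.20 gap 0.0633 F [ 1.   0.4 -2. ] q6 0.81
turn units total 4.68 (about tool z) tilt [ 0.0062 -0.0044 -1.    ]
world d [-0.0153  0.4544 -0.0169]  tool units total (no turn) [0.565  0.0619 0.0185]  in final frame [ 0.5432 -0.1675  0.0174]
```

```bash
python3 -m creep '{"hand":[50,50,50,50,50],"delta_pos":[[0.03,0.003,0],[0.045,0.005,0],[0.047,0.005,0],[0.047,0.005,0],[0.047,0.005,0]],"turn":[0,0,0,0,0]}'
python3 -m creep '{"hand":[50,50,50,50,50],"delta_pos":[[0.047,0.005,0],[0.047,0.005,0],[0.047,0.005,0],[0.047,0.006,0],[0.047,0.006,0]],"turn":[0,0,0,0,0]}'
python3 -m creep '{"hand":[50,50,50,50,50],"delta_pos":[[0.047,0.005,0],[0.035,0.004,0],[0.023,0.002,0],[0.01,0.001,0],[0,0,0]],"turn":[0,0,0,0.68,1]}'
python3 -m creep '{"hand":[50,50,50,50,50],"delta_pos":[[0,0,0],[0,0,0],[0,0,0],[0,0,0],[0,0,0]],"turn":[1,1,1,0,0]}'
python3 - <<'E'
from plan import *
from m import redboxes
plan(0.583,0.129,0.0885,-15.2)
c=cam('wrist'); save(c,'w6.png'); redboxes(c)
E
```

```text
clock: 13.85
tcp_pos: [0.589, -0.1488, 0.2099]
orientation: [-0.001, 0.655, 0.756, -0.0]
wrist_force: [0.8, 0.4, -2.3]
finger_gap: 0.0627
clock: 14.27
tcp_pos: [0.5835, 0.0405, 0.2102]
orientation: [-0.001, 0.655, 0.756, -0.001]
wrist_force: [0.8, 0.1, -1.0]
finger_gap: 0.0628
clock: 14.68
tcp_pos: [0.5798, 0.1336, 0.2099]
orientation: [-0.001, 0.708, 0.706, -0.001]
wrist_force: [0.7, -1.0, -1.8]
finger_gap: 0.0627
clock: 15.1
tcp_pos: [0.5804, 0.131, 0.2105]
orientation: [-0.001, 0.794, 0.608, -0.001]
wrist_force: [0.1, 0.2, -2.5]
finger_gap: 0.0628
clock 15.10 tcp [0.5804 0.131  0.2105] yang -15.06 gap 0.0628 F [ 0.1  0.2 -2.5] q6 1.92
turn units total 0.03 (about tool z) tilt [-2.2e-03 -3.0e-04 -1.0e+00]
world d [ 0.0026 -0.002  -0.122 ]  tool units total (no turn) [-0.0014  0.0041  0.1524]  in final frame [-0.0014  0.0041  0.1524]
box c=(0.5820,0.1402) z=0.2244 size 64 82 xaxis ang=-15.0 deg  px(257,224)
box c=(0.5939,0.1720) z=0.0670 size 13 62 xaxis ang=74.9 deg  px(257,147)
```

View pics/w6.png

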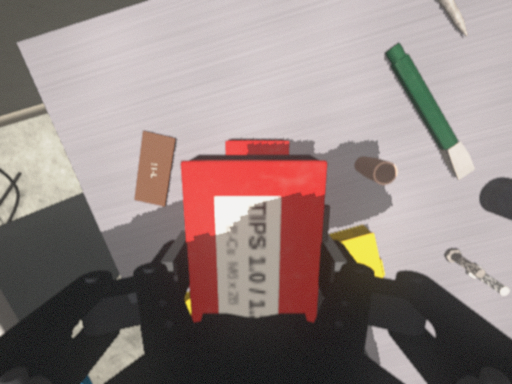

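```bash
python3 -m creep '{"hand":[50,50,50,50,50],"delta_pos":[[-0.001,0.004,0],[0,0,0.04],[0,0,0.04],[0,0,0.03],[0,0,0.02]],"turn":[0,0,0,0,0]}'
python3 -m creep '{"hand":[50,50,50,50,50],"delta_pos":[[0,0,0.01],[0,0,0.006],[0,0,0.003],[0,0,0],[0,0,0]],"turn":[0,0,0,0,0]}'
python3 -c "
from plan import *
plan(0.583,0.129,0.0875,-15.2)"
```

```text
clock: 15.57
tcp_pos: [0.5826, 0.129, 0.1048]
orientation: [-0.001, 0.794, 0.608, -0.002]
wrist_force: [-0.2, -0.3, -2.3]
finger_gap: 0.0632
clock: 15.98
tcp_pos: [0.585, 0.1295, 0.0939]
orientation: [0.001, 0.794, 0.607, 0.001]
wrist_force: [-0.6, 0.6, -2.3]
finger_gap: 0.0629
clock 15.98 tcp [0.585  0.1295 0.0939] yang -15.19 gap 0.0629 F [-0.6  0.6 -2.3] q6 1.92
turn units total 0.00 (about tool z) tilt [ 2.1e-03  1.0e-04 -1.0e+00]
world d [-0.002  -0.0005 -0.0064]  tool units total (no turn) [-0.0012 -0.0022  0.0079]  in final frame [-0.0012 -0.0022  0.0079]
```

```bash
python3 -m creep '{"hand":[50,50,50,50,50],"delta_pos":[[-0.0005,-0.0015,0.002],[0,0,0.001],[0,0,0.001],[0,0,0.001],[0,0,0]],"turn":[0,0,0,0,0]}'
python3 -m creep '{"hand":[50,50,50,50,50],"delta_pos":[[0,0,0.001],[0,0,0.001],[0,0,0],[0,0,0],[0,0,0]],"turn":[0,0,0,0,0]}'
python3 -c "
from plan import *
plan(0.583,0.129,0.0875,-15.2)"
```

```text
clock: 16.4
tcp_pos: [0.5827, 0.1293, 0.0887]
orientation: [0.0, 0.794, 0.607, 0.0]
wrist_force: [0.1, 0.1, -2.1]
finger_gap: 0.0631
clock: 16.82
tcp_pos: [0.5828, 0.1293, 0.087]
orientation: [0.0, 0.794, 0.607, -0.0]
wrist_force: [0.6, -0.1, -1.7]
finger_gap: 0.0627
clock 16.82 tcp [0.5828 0.1293 0.087 ] yang -15.20 gap 0.0627 F [ 0.6 -0.1 -1.7] q6 1.92
turn units total -0.00 (about tool z) tilt [-0.e+00 -1.e-04 -1.e+00]
world d [ 0.0002 -0.0003  0.0005]  tool units total (no turn) [-0.0003  0.0004 -0.0006]  in final frame [-0.0003  0.0004 -0.0006]
```

```bash
python3 -m creep '{"hand":[50,50,50,50,50],"delta_pos":[[0,0,0.001],[0,0,0],[0,0,0],[0,0,0],[0,0,0]],"turn":[0,0,0,0,0]}'
python3 -m creep '{"hand":[60,65,75,85,85],"delta_pos":[[0,0,0],[0,0,0],[0,0,0],[0,0,0],[0,0,0]],"turn":[0,0,0,0,0]}'
python3 -m creep '{"hand":[85,85,85,85,85],"delta_pos":[[0,0,-0.02],[0,0,-0.04],[0,0,-0.05],[0,0,-0.03],[0,0,0]],"turn":[0,0,0,0,0]}'
python3 - <<'E'
from plan import *
from m import redboxes
c=cam('side'); save(c,'s7.png'); redboxes(c)
c=cam('wrist'); save(c,'w7.png'); redboxes(c)
for cn in ('side','wrist'):
    r=env.pinpoint(cn,'lid_handle'); print(cn,r)
plan(0.449,-0.26,0.2,0)
E
```

```text
clock: 17.23
tcp_pos: [0.5829, 0.1293, 0.0866]
orientation: [0.0, 0.794, 0.607, 0.0]
wrist_force: [-1.8, 0.1, 2.5]
finger_gap: 0.0631
clock: 17.65
tcp_pos: [0.5828, 0.1293, 0.0862]
orientation: [0.0, 0.794, 0.607, -0.0]
wrist_force: [-0.0, 0.6, -0.5]
finger_gap: 0.0846
clock: 18.07
tcp_pos: [0.586, 0.1297, 0.2048]
orientation: [0.003, 0.794, 0.607, 0.004]
wrist_force: [0.4, 0.7, 0.8]
finger_gap: 0.0849
box c=(0.9750,0.0812) z=0.0609 size 48 102 xaxis ang=-7.3 deg  px(341,349)
box c=(0.5846,0.1292) z=0.1006 size 68 101 xaxis ang=-15.6 deg  px(345,199)
box c=(0.5812,0.1300) z=0.1006 size 66 101 xaxis ang=-15.2 deg  px(250,196)
side [{'location': [175.8, 184.0], 'score': 0.83}]
wrist []
clock 18.27 tcp [0.5821 0.1293 0.1971] yang -15.20 gap 0.0849 F [-0.8 -0.5  0.4] q6 1.92
turn units total -3.04 (about tool z) tilt [-1.7e-03 -3.0e-04 -1.0e+00]
world d [-0.1331 -0.3893  0.0029]  tool units total (no turn) [-0.5132 -0.033  -0.0032]  in final frame [-0.4866 -0.1664 -0.003 ]
```

View pics/s7.png

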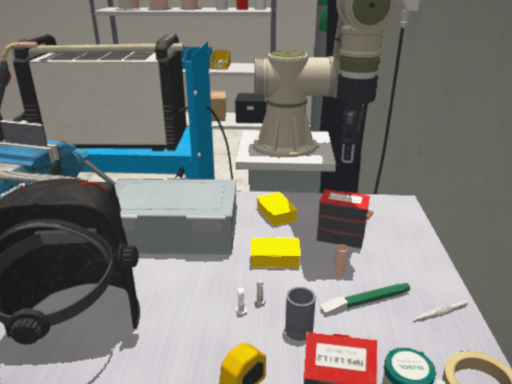

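View pics/w7.png

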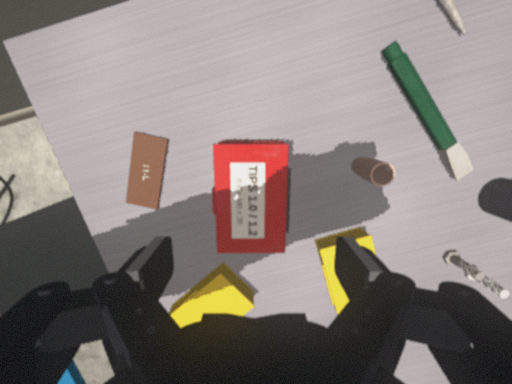

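The column of three is flush (side px (344,218), wrist px (250,196)). Now I'll measure the lid and the handle bar.

```bash
cat > lid.py <<'E'
from h import *
def lid(c):
    w=cloud(c); z=w[...,2]; im=c['pixels'].astype(int)
    near=(w[...,0]>0.39)&(w[...,0]<0.72)&(w[...,1]>-0.45)&(w[...,1]<-0.08)
    m=(near&(abs(z-0.098)<0.006)).astype(np.uint8); m=cv2.morphologyEx(m,cv2.MORPH_OPEN,np.ones((15,15)))
    v,u=np.nonzero(m); P=np.array([ray(c,a,b,0.098)[:2] for a,b in zip(v,u)])
    print('lid',cv2.minAreaRect((P*1000).astype(np.float32)))
    d=(near&(w[...,0]<0.5)&(abs(z-0.098)<0.012)&(im.max(-1)<70)).astype(np.uint8)
    n,lab,st,ce=cv2.connectedComponentsWithStats(d)
    k=1+np.argmax(st[1:,4]); v,u=np.nonzero(lab==k); P=np.array([ray(c,a,b,0.098)[:2] for a,b in zip(v,u)])
    print('bar',st[k],cv2.minAreaRect((P*1000).astype(np.float32)))
E
python3 - <<'E'
from lid import *
for n in ('top',):
    c=cam(n); lid(c); r=env.pinpoint(n,'lid_handle'); print(r,[ray(c,*x['location'],0.094) for x in r])
cv2.imwrite('pics/t8.png',cv2.resize(c['pixels'][130:260,250:400],None,fx=5,fy=5,interpolation=cv2.INTER_CUBIC)[:600,:750,::-1])
E
```

```text
lid ((590.35498046875, -270.9861145019531), (161.41676330566406, 250.8927001953125), 3.4911017417907715)
bar [324 222   7  20 100] ((461.0389404296875, -259.0870361328125), (50.993282318115234, 13.493579864501953), 3.0036306381225586)
[{'location': [234.4, 328.7], 'score': 0.74}] [array([ 0.45336946, -0.26365953,  0.094     ])]
```

View pics/t8.png

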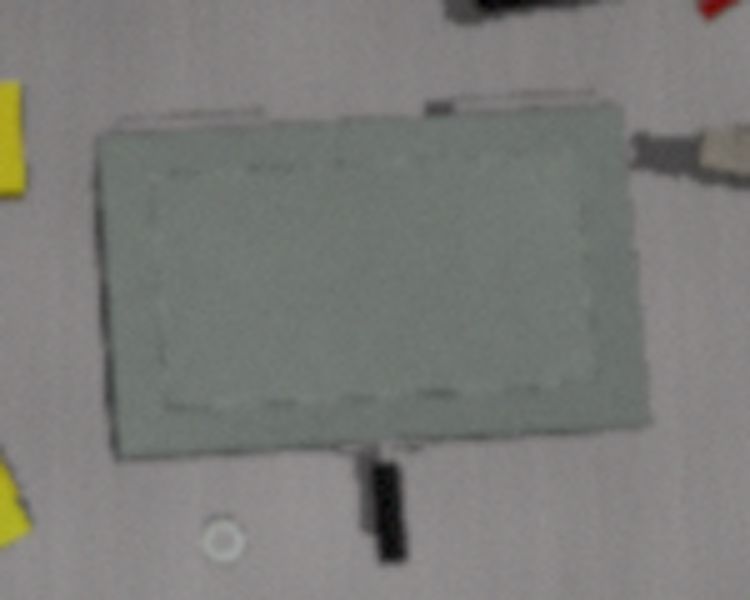

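Bar centre is about (0.461,−0.259) and the chest yaw about 3.3°. Moving above the grip.

```bash
python3 -m creep '{"hand":[85,85,85,85,85],"delta_pos":[[-0.03,-0.001,0],[-0.046,-0.002,0],[-0.046,-0.002,0],[-0.046,-0.002,0],[-0.046,-0.002,0]],"turn":[0,0,0,0,0]}'
python3 -m creep '{"hand":[60,60,60,60,60],"delta_pos":[[-0.046,-0.002,0],[-0.046,-0.002,0],[-0.046,-0.002,0],[-0.046,-0.002,0],[-0.046,-0.002,0]],"turn":[0,0,0,0,0]}'
python3 -m creep '{"hand":[60,60,60,60,60],"delta_pos":[[-0.04,0,0],[-0.022,0,0],[0,0,0],[0,0,0],[0,0,0]],"turn":[0,0.3,1,1,1]}'
python3 -m creep '{"hand":[60,60,60,60,60],"delta_pos":[[0,0,0],[0,0,0],[0,0,0],[0,0,0],[0,0,0]],"turn":[1,1,1,1,1]}'
python3 -m creep '{"hand":[60,60,60,60,60],"delta_pos":[[0,0,0],[0,0,0],[0,0,0],[0,0,0],[0,0,0]],"turn":[1,1,1,1,1]}'
python3 -m creep '{"hand":[60,60,60,60,60],"delta_pos":[[0,0,0],[0,0,0],[0,0,0],[0,0,0],[0,0,0]],"turn":[1,0,0,0,0]}'
python3 - <<'E'
from plan import *
from lid import lid
c=cam('wrist'); save(c,'w8.png'); lid(c)
plan(0.461,-0.259,0.086,-86.7)
E
```

```text
clock: 18.78
tcp_pos: [0.5294, -0.035, 0.1969]
orientation: [-0.001, 0.794, 0.608, -0.001]
wrist_force: [0.1, -0.8, 0.4]
finger_gap: 0.0849
clock: 19.2
tcp_pos: [0.4735, -0.2106, 0.1971]
orientation: [-0.001, 0.794, 0.607, -0.0]
wrist_force: [1.5, -0.2, 0.1]
finger_gap: 0.0599
clock: 19.62
tcp_pos: [0.4609, -0.2576, 0.1968]
orientation: [-0.001, 0.875, 0.484, -0.001]
wrist_force: [-0.3, 0.5, 0.9]
finger_gap: 0.0602
clock: 20.03
tcp_pos: [0.4613, -0.2568, 0.1969]
orientation: [-0.001, 0.959, 0.284, -0.001]
wrist_force: [0.1, -1.0, -0.8]
finger_gap: 0.0598
clock: 20.45
tcp_pos: [0.4613, -0.2568, 0.1969]
orientation: [-0.001, 0.998, 0.07, -0.001]
wrist_force: [-0.3, 0.5, -1.4]
finger_gap: 0.06
clock: 20.87
tcp_pos: [0.4618, -0.2572, 0.1979]
orientation: [-0.0, 1.0, 0.03, -0.0]
wrist_force: [0.1, -0.6, -0.1]
finger_gap: 0.06
lid ((539.114990234375, -258.66461181640625), (150.9561004638672, 282.2720642089844), 3.3569583892822266)
bar [251 173  17  57 818] ((459.2510681152344, -261.4170227050781), (51.757102966308594, 13.986929893493652), 3.2344372272491455)
clock 20.92 tcp [ 0.4618 -0.2572  0.1981] yang -86.64 gap 0.0602 F [ 1.4  0.2 -0.3] q6 2.42
turn units total 0.01 (about tool z) tilt [-4.e-04  2.e-04 -1.e+00]
world d [-0.0008 -0.0018 -0.1121]  tool units total (no turn) [-0.0011  0.0022  0.1401]  in final frame [-0.0011  0.0022  0.1401]
```

View pics/w8.png

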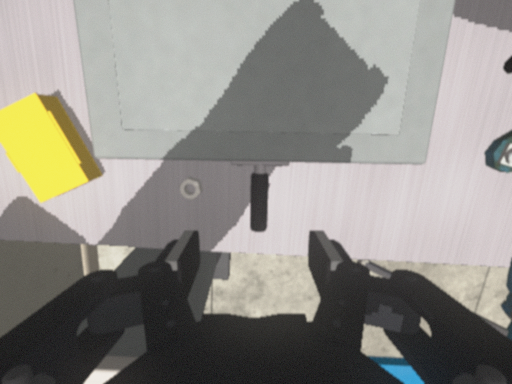

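The bar is at px (259,200), midway between the jaws. Centring and descending.

```bash
python3 -m creep '{"hand":[50,50,50,50,50],"delta_pos":[[-0.0025,0.004,0],[0,0,0.03],[0,0,0.03],[0,0,0.03],[0,0,0.02]],"turn":[0,0,0,0,0]}'
python3 -m creep '{"hand":[50,50,50,50,50],"delta_pos":[[0,0,0.015],[0,0,0.01],[0,0,0.005],[0,0,0],[0,0,0]],"turn":[0,0,0,0,0]}'
python3 -m creep '{"hand":[8,8,8,8,8],"delta_pos":[[0,0,0],[0,0,0],[0,0,0],[0,0,0],[0,0,0]],"turn":[0,0,0,0,0]}' 40
python3 -m creep '{"hand":[8,8,8,8,8],"delta_pos":[[0,0,0],[0,0,0],[0,0,0],[0,0,0],[0,0,0]],"turn":[0,0,0,0,0]}'
python3 - <<'E'
from plan import *
c=cam('side'); save(c,'s9.png')
plan(0.46,-0.2605,0.086,-86.7)
E
```

```text
clock: 21.33
tcp_pos: [0.4592, -0.2603, 0.1083]
orientation: [-0.0, 1.0, 0.029, -0.001]
wrist_force: [-0.4, 0.2, -0.8]
finger_gap: 0.0498
clock: 21.75
tcp_pos: [0.4604, -0.261, 0.0868]
orientation: [0.0, 1.0, 0.029, 0.0]
wrist_force: [0.2, 0.1, -0.5]
finger_gap: 0.0501
clock: 22.17
tcp_pos: [0.4607, -0.2619, 0.0873]
orientation: [0.001, 1.0, 0.028, 0.001]
wrist_force: [-1.0, -4.1, 3.7]
finger_gap: 0.0145
clock: 22.58
tcp_pos: [0.4607, -0.2619, 0.0873]
orientation: [0.001, 1.0, 0.028, 0.001]
wrist_force: [-2.2, -5.1, 5.2]
finger_gap: 0.0146
clock 22.63 tcp [ 0.4607 -0.2619  0.0873] yang -86.74 gap 0.0151 F [-2.2 -4.2  4.8] q6 2.42
turn units total -0.01 (about tool z) tilt [ 0.0014 -0.0027 -1.    ]
world d [-0.0007  0.0014 -0.0013]  tool units total (no turn) [-0.0008 -0.0018  0.0016]  in final frame [-0.0008 -0.0018  0.0016]
```

View pics/s9.png

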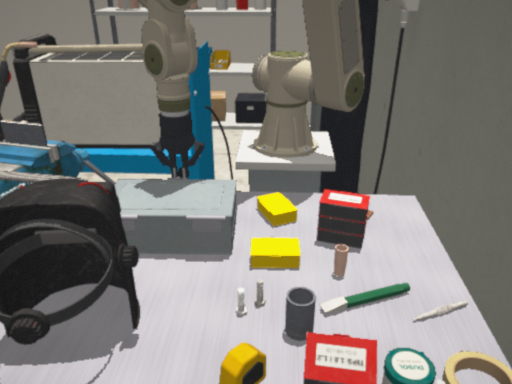

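The fingers have closed on the bar at px (178,172) with gap 15 mm. Lifting along the arc.

```bash
python3 -m creep '{"hand":[8,8,8,8,8],"delta_pos":[[0.0003,-0.0015,-0.0117],[0.0008,0,-0.0116],[0.0013,0,-0.0116],[0.0018,0,-0.0115],[0.0023,0,-0.0115]],"turn":[0,0,0,0,0]}'
python3 -c "
from plan import *
plan(0.46,-0.2605,0.086,-86.7)"
```

```text
clock: 23.05
tcp_pos: [0.4662, -0.2616, 0.133]
orientation: [0.002, 1.0, 0.028, 0.001]
wrist_force: [3.3, -10.3, -5.4]
finger_gap: 0.0146
clock 23.05 tcp [ 0.4662 -0.2616  0.133 ] yang -86.78 gap 0.0146 F [  3.3 -10.3  -5.4] q6 2.43
turn units total -0.02 (about tool z) tilt [ 0.0012 -0.0046 -1.    ]
world d [-0.0062  0.0011 -0.047 ]  tool units total (no turn) [-0.0077 -0.0021  0.0588]  in final frame [-0.0077 -0.0021  0.0588]
```

My sideways correction raised the lateral force to −10 N, so I'll relieve it and continue.

```bash
python3 -m creep '{"hand":[8,8,8,8,8],"delta_pos":[[0.0028,0.001,-0.0113],[0.0033,0.001,-0.0112],[0.0038,0.0005,-0.0111],[0.0042,0,-0.0109],[0.0047,0,-0.0107]],"turn":[0,0,0,0,0]}'
python3 - <<'E'
from plan import *
c=cam('side'); save(c,'s10.png')
plan(0.46,-0.2605,0.086,-86.7)
E
```

```text
clock: 23.47
tcp_pos: [0.4809, -0.261, 0.1764]
orientation: [0.001, 1.0, 0.028, 0.0]
wrist_force: [2.9, -7.2, -6.1]
finger_gap: 0.0147
clock 23.52 tcp [ 0.4818 -0.261   0.178 ] yang -86.71 gap 0.0147 F [ 1.2 -3.9 -2.4] q6 2.44
turn units total -0.00 (about tool z) tilt [ 0.0019 -0.0015 -1.    ]
world d [-0.0218  0.0005 -0.092 ]  tool units total (no turn) [-0.0273 -0.0024  0.1149]  in final frame [-0.0273 -0.0024  0.1149]
```

View pics/s10.png

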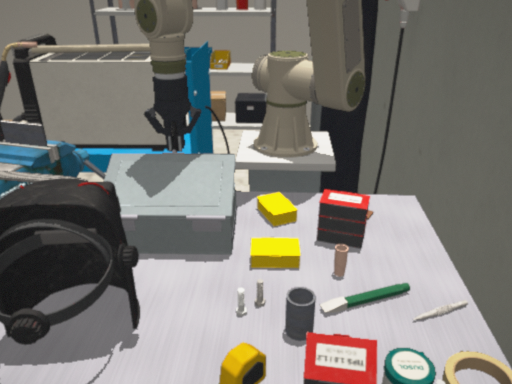

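The lid is rising: its front edge is at row 155 and the forces are low. Continuing.

```bash
python3 -m creep '{"hand":[8,8,8,8,8],"delta_pos":[[0.0052,0.001,-0.0105],[0.0056,0,-0.0102],[0.0061,0,-0.01],[0.0065,0,-0.0097],[0.0069,0,-0.0094]],"turn":[0,0,0,0,0]}'
python3 -c "
from plan import *
plan(0.46,-0.2605,0.086,-86.7)"
```

```text
clock: 23.93
tcp_pos: [0.5046, -0.2601, 0.2154]
orientation: [0.0, 1.0, 0.029, -0.001]
wrist_force: [3.4, -6.2, -7.2]
finger_gap: 0.0146
clock 23.93 tcp [ 0.5046 -0.2601  0.2154] yang -86.73 gap 0.0146 F [ 3.4 -6.2 -7.2] q6 2.47
turn units total -0.01 (about tool z) tilt [-1.4e-03 -2.0e-04 -1.0e+00]
world d [-0.0446 -0.0004 -0.1294]  tool units total (no turn) [-0.0555 -0.0026  0.1618]  in final frame [-0.0555 -0.0027  0.1618]
```

```bash
python3 -m creep '{"hand":[8,8,8,8,8],"delta_pos":[[0.0073,0.001,-0.0091],[0.0077,0,-0.0088],[0.0081,0,-0.0084],[0.0084,0,-0.0081],[0.0088,0,-0.0077]],"turn":[0,0,0,0,0]}'
python3 -m creep '{"hand":[8,8,8,8,8],"delta_pos":[[0,0,0],[0,0,0],[0,0,0],[0,0,0],[0,0,0]],"turn":[0,0,0,0,0]}'
python3 - <<'E'
from plan import *
plan(0.46,-0.2605,0.086,-86.7)
for n in ('side','top'):
    c=cam(n); save(c,n+'11.png'); w=cloud(c); 
    near=(w[...,0]>0.50)&(w[...,0]<0.70)&(w[...,1]>-0.42)&(w[...,1]<-0.1)&(w[...,2]>0.115)&(w[...,2]<0.245)
    im=c['pixels'].astype(int); near&=(abs(im[...,0]-im[...,2])<40)
    P=w[near]; 
    best=(0,None); rng=np.random.default_rng(0)
    for _ in range(500):
        a=P[rng.choice(len(P),3,False)]; nn=np.cross(a[1]-a[0],a[2]-a[0]); l=np.linalg.norm(nn)
        if l<1e-6: continue
        nn/=l; k=abs((P-a[0])@nn)<0.003
        if k.sum()>best[0]: best=(k.sum(),k)
    Q=P[best[1]]; nn=np.linalg.svd(Q-Q.mean(0),full_matrices=False)[2][2]; nn*=np.sign(nn[2])
    print(n,len(P),best[0],'n',nn,'angle',np.degrees(np.arccos(nn[2])),Q.min(0),Q.max(0))
E
```

```text
clock: 24.35
tcp_pos: [0.5365, -0.2588, 0.2485]
orientation: [-0.0, 1.0, 0.029, -0.001]
wrist_force: [1.5, -5.8, -7.3]
finger_gap: 0.0147
clock: 24.77
tcp_pos: [0.5367, -0.2587, 0.2485]
orientation: [-0.0, 1.0, 0.029, -0.001]
wrist_force: [4.3, -4.7, -8.0]
finger_gap: 0.0147
clock 24.77 tcp [ 0.5367 -0.2587  0.2485] yang -86.72 gap 0.0147 F [ 4.3 -4.7 -8. ] q6 2.50
turn units total -0.00 (about tool z) tilt [-1.1e-03  6.0e-04 -1.0e+00]
world d [-0.0767 -0.0018 -0.1625]  tool units total (no turn) [-0.0956 -0.0032  0.2032]  in final frame [-0.0956 -0.0032  0.2032]
side 8788 8201 n [0.75051783 0.0293781  0.66019687] angle 48.68511097131611 [ 0.54047633 -0.41844589  0.11501236] [ 0.66352982 -0.11113522  0.24493818]
top 2373 2298 n [0.75082592 0.03447958 0.65959957] angle 48.730659308324775 [ 0.55182763 -0.33571803  0.11508234] [ 0.66521567 -0.11057696  0.23219501]
```

View pics/side11.png

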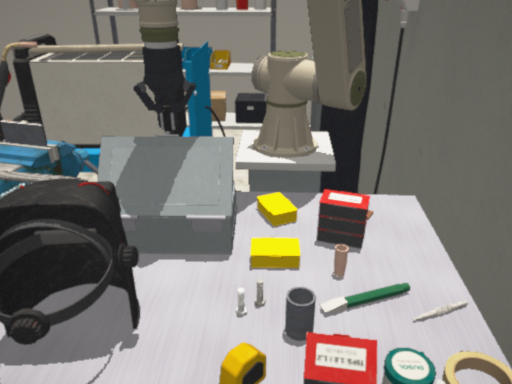

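View pics/top11.png

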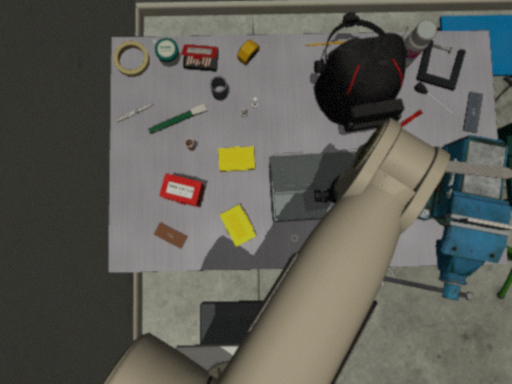

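Both cameras show the plane at 48.7°, within tolerance, and the column still stands at side px (344,218). One small nudge to 50°, then a check.

```bash
python3 -m creep '{"hand":[8,8,8,8,8],"delta_pos":[[0.0025,0,-0.002],[0.0022,0,-0.0018],[0,0,0],[0,0,0],[0,0,0]],"turn":[0,0,0,0,0]}'
python3 -m creep '{"hand":[8,8,8,8,8],"delta_pos":[[0,0,0],[0,0,0],[0,0,0],[0,0,0],[0,0,0]],"turn":[0,0,0,0,0]}'
python3 - <<'E'
from plan import *
from m import redboxes
plan(0.46,-0.2605,0.086,-86.7)
c=cam('side'); w=cloud(c)
near=(w[...,0]>0.52)&(w[...,0]<0.70)&(w[...,1]>-0.38)&(w[...,1]<-0.13)&(w[...,2]>0.125)&(w[...,2]<0.235)
P=w[near]; m=np.median(P,0)
for _ in range(5):
    nn=np.linalg.svd(P-P.mean(0),full_matrices=False)[2][2]; d=abs((P-P.mean(0))@nn); P=P[d<max(0.004,1.5*np.median(d))]
print(len(P),np.degrees(np.arccos(abs(nn[2]))))
redboxes(c)
E
```

```text
clock: 25.28
tcp_pos: [0.5401, -0.2586, 0.2513]
orientation: [-0.0, 1.0, 0.029, -0.001]
wrist_force: [2.7, -4.6, -7.5]
finger_gap: 0.0143
clock: 25.7
tcp_pos: [0.5401, -0.2586, 0.2514]
orientation: [-0.0, 1.0, 0.029, -0.001]
wrist_force: [3.9, -5.1, -6.9]
finger_gap: 0.0145
clock 25.70 tcp [ 0.5401 -0.2586  0.2514] yang -86.72 gap 0.0145 F [ 3.9 -5.1 -6.9] q6 2.50
turn units total -0.00 (about tool z) tilt [-1.9e-03  5.0e-04 -1.0e+00]
world d [-0.0801 -0.0019 -0.1654]  tool units total (no turn) [-0.0997 -0.0033  0.2069]  in final frame [-0.0997 -0.0033  0.2069]
7180 49.870760750836475
box c=(0.9781,0.0815) z=0.0610 size 44 102 xaxis ang=-5.0 deg  px(341,350)
box c=(0.5847,0.1292) z=0.1005 size 68 101 xaxis ang=-15.1 deg  px(345,199)
```

The lid is at 49.9°, held still, and the column hasn't moved. Handing in.

```bash
python3 -c "
from workcell import env
print(env.hand_in())"
```

```text
the job is handed in; nothing more can be done
None
```

I stacked box_1 and then box_2 on the closed box beside the chest and let go of both. I then lifted the lid by its front grip and handed the job in at about 26 s while still holding it; the hand-in gives no verdict.

- **Lid:** the last side-camera plane fit gave 49.9°. The fingers were closed on the bar (gap 14.5 mm) and the arm was still, with a steady wrist force of about 9 N.
- **Column:** the top box stayed at (0.585, 0.129), top at z ≈ 0.10 m and turned −15.1°. That is within about 1 mm of the base's measured position and in line with its angle, so the edges look flush.
- **Bystanders:** I never touched the nut, nozzle or coupon, and the later pictures show nothing moved, but I didn't measure their positions again at the end.
- **Disagreements and mistakes:** the cameras disagreed by 2–3 mm in x. My one sideways correction during the lift went the wrong way and raised the side force to about 10 N. I reversed it, and about 5 N remained at the end.

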